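Find the rocking lid and push it open

TASK

Three of the four compartments in the plywood chest are packed full, so their lids are solid; the lid over the empty one rocks. Press gently on the lids' blue discs with the fingertips to find the one that rocks, then push that lid fully open by its blue half, leave it open and take the hand away. Grip or lift nothing, do not push or pull a lid by its raised far half, and leave everything else where it stands.

Things in the scene. Friction and masses are not known exactly. Their poses are not given: they have to be found in the camera images.
- chest: plywood chest fixed to the table, 240 mm (its x, away from the robot) x 410 mm (its y, to the left) x 110 mm high, walls 10 mm. Origin on the table under the middle of the lids' pivot line, 83 mm behind its near face. Four compartments in a row along y, 100 mm apart, 146 mm (x) by 90 mm (y), each under one of four identical lids flush with the top; beyond them a ledge with two jars.
- lid1: lid 1 (leftmost as the robot sees them): grey laminate board 140 (x) x 86 x 10 mm; origin at its centre, on its cross pivot (along y), 5 mm below the top face; z normal to it, x away from the robot. Tilt 0 is shut, 0.9 rad is open at its stop, near half down, far half up. Over a full compartment it gives 1 to 2 mm (under 0.08 rad); over the empty one 3 to 4 N at the disc tilts it, and it stays where left.
- disc1 (a point): centre of the blue disc (32 mm across) on the near half of lid 1, on the top face; 110 mm above the table when shut, 45 mm from the pivot, 28 mm from the chest's near wall. Closed fingertips pushed straight down here to 45 mm below the shut lid's top bring a free lid to its stop; 60 mm of depth is free.
- lid2: lid 2 (second from left): grey laminate board 140 (x) x 86 x 10 mm; origin at its centre, on its cross pivot (along y), 5 mm below the top face; z normal to it, x away from the robot. Tilt 0 is shut, 0.9 rad is open at its stop, near half down, far half up. Over a full compartment it gives 1 to 2 mm (under 0.08 rad); over the empty one 3 to 4 N at the disc tilts it, and it stays where left.
- disc2 (a point): centre of the blue disc (32 mm across) on the near half of lid 2, on the top face; 110 mm above the table when shut, 45 mm from the pivot, 28 mm from the chest's near wall. Closed fingertips pushed straight down here to 45 mm below the shut lid's top bring a free lid to its stop; 60 mm of depth is free.
- lid3: lid 3 (third from left): grey laminate board 140 (x) x 86 x 10 mm; origin at its centre, on its cross pivot (along y), 5 mm below the top face; z normal to it, x away from the robot. Tilt 0 is shut, 0.9 rad is open at its stop, near half down, far half up. Over a full compartment it gives 1 to 2 mm (under 0.08 rad); over the empty one 3 to 4 N at the disc tilts it, and it stays where left.
- disc3 (a point): centre of the blue disc (32 mm across) on the near half of lid 3, on the top face; 110 mm above the table when shut, 45 mm from the pivot, 28 mm from the chest's near wall. Closed fingertips pushed straight down here to 45 mm below the shut lid's top bring a free lid to its stop; 60 mm of depth is free.
- lid4: lid 4 (rightmost): grey laminate board 140 (x) x 86 x 10 mm; origin at its centre, on its cross pivot (along y), 5 mm below the top face; z normal to it, x away from the robot. Tilt 0 is shut, 0.9 rad is open at its stop, near half down, far half up. Over a full compartment it gives 1 to 2 mm (under 0.08 rad); over the empty one 3 to 4 N at the disc tilts it, and it stays where left.
- disc4 (a point): centre of the blue disc (32 mm across) on the near half of lid 4, on the top face; 110 mm above the table when shut, 45 mm from the pivot, 28 mm from the chest's near wall. Closed fingertips pushed straight down here to 45 mm below the shut lid's top bring a free lid to its stop; 60 mm of depth is free.
- paint_jar: small paint jar with a red cap, 48 mm across, 55 mm tall, standing on the chest's far ledge; loose, to be left where it is; origin at its underside.
- ink_jar: small ink jar with a black cap, 44 mm across, 50 mm tall, standing on the chest's far ledge; loose, to be left where it is; origin at its underside.
- mug: blue ceramic mug, 76 mm across, 90 mm tall, beside the chest's left end; loose, to be left where it is; origin at its underside.
- glue: white glue bottle with an orange cap, 56 mm across, 130 mm tall, beside the chest's right end; loose, to be left where it is; origin at its underside.
- spatula: spatula lying on the table to the left; loose, to be left where it is; origin at its underside, amid its length.
- brush: brush lying on the table to the right; loose, to be left where it is; origin at its underside, amid its length.
- sanding_block: cork sanding block, 100 x 60 x 32 mm, on the table, far left; loose, to be left where it is; origin at its underside.
- fixative_can: spray fixative can, 60 mm across, 90 mm tall, on the table, far right; loose, to be left where it is; origin at its underside.

How it is judged:
On the way, in this order (a step that is already met when the one before it is completed fails the run):
1. a lid rocks under the fingers pressing on its blue half (((angle between lid1's own z axis and vertical above 0.08 rad and contact force between the fingers and lid1 above 0.3 N and x of the grasp point in the frame of lid1 below 0.01 m) or (angle between lid2's own z axis and vertical above 0.08 rad and contact force between the fingers and lid2 above 0.3 N and x of the grasp point in the frame of lid2 below 0.01 m) or (angle between lid3's own z axis and vertical above 0.08 rad and contact force between the fingers and lid3 above 0.3 N and x of the grasp point in the frame of lid3 below 0.01 m) or (angle between lid4's own z axis and vertical above 0.08 rad and contact force between the fingers and lid4 above 0.3 N and x of the grasp point in the frame of lid4 below 0.01 m))), for 0.02 s.
2. that lid is pushed open by the fingers on its blue half (((angle between lid1's own z axis and vertical above 0.75 rad and contact force between the fingers and lid1 above 0.3 N and x of the grasp point in the frame of lid1 below 0.01 m) or (angle between lid2's own z axis and vertical above 0.75 rad and contact force between the fingers and lid2 above 0.3 N and x of the grasp point in the frame of lid2 below 0.01 m) or (angle between lid3's own z axis and vertical above 0.75 rad and contact force between the fingers and lid3 above 0.3 N and x of the grasp point in the frame of lid3 below 0.01 m) or (angle between lid4's own z axis and vertical above 0.75 rad and contact force between the fingers and lid4 above 0.3 N and x of the grasp point in the frame of lid4 below 0.01 m))), for 0.02 s.
At the end, for the whole second after the job is handed in: One lid stands open by more than 0.75 rad (its stop is at 0.9) and at rest, the other three are shut (under 0.1 rad) (((angle between lid1's own z axis and vertical above 0.75 rad and angular speed of lid1 below 0.05 rad/s and angle between each of lid2, lid3, lid4's own z axis and vertical below 0.1 rad) or (angle between lid2's own z axis and vertical above 0.75 rad and angular speed of lid2 below 0.05 rad/s and angle between each of lid1, lid3, lid4's own z axis and vertical below 0.1 rad) or (angle between lid3's own z axis and vertical above 0.75 rad and angular speed of lid3 below 0.05 rad/s and angle between each of lid1, lid2, lid4's own z axis and vertical below 0.1 rad) or (angle between lid4's own z axis and vertical above 0.75 rad and angular speed of lid4 below 0.05 rad/s and angle between each of lid1, lid2, lid3's own z axis and vertical below 0.1 rad))); the robot touches nothing.
It fails at once if a lid or the chest is pressed with more than 60 N (contact force between the fingers and chest above 60 N).
It fails at once if an opening lid (over 0.12 rad) is pushed, gripped or lifted by its raised far half with more than 3 N ((angle between lid1's own z axis and vertical above 0.12 rad and contact force between the fingers and lid1 above 3 N and x of the grasp point in the frame of lid1 above 0.01 m) or (angle between lid2's own z axis and vertical above 0.12 rad and contact force between the fingers and lid2 above 3 N and x of the grasp point in the frame of lid2 above 0.01 m) or (angle between lid3's own z axis and vertical above 0.12 rad and contact force between the fingers and lid3 above 3 N and x of the grasp point in the frame of lid3 above 0.01 m) or (angle between lid4's own z axis and vertical above 0.12 rad and contact force between the fingers and lid4 above 3 N and x of the grasp point in the frame of lid4 above 0.01 m)).
It fails at once if one of the jars, the mug, the bottle, the can, the tools or the sanding block is moved more than 25 mm (distance of any of paint_jar, ink_jar, mug, glue, spatula, brush, sanding_block, fixative_can from where it was at the start of the episode above 0.025 m).
It also fails if it takes over 45 s, if anything falls off the work surface, if the arm or the gripper's body presses on something with over 40 N, if the wrist force passes 120 N, or if a joint passes its speed limit or range.

ROBOT

A 6-joint arm with a two-finger parallel gripper is mounted at the origin on the work surface. World frame = base frame: x ahead of the robot, y to its left, z up, the work surface at z = 0. Lengths are in m, angles in rad, forces in N, time in s.
With the tool pointing down it reaches from about 0.35 to 0.775 m from the base axis. Payload 7.3 kg.
Tool frame: the origin (TCP) lies at the centre of the arm's flange, where the gripper is bolted on; the fingertips stand 178 mm ahead of it and the grasp point (between the pads) lies 159 mm ahead of it; z points along the fingers, y is the line along which they close (so a half turn about z gives the same grasp; the last joint's range is limited). The gripper opens to 92 mm and grips with 3 to 60 N. Pads are 19 mm wide; open, the fingers measure 130 mm over their backs; the gripper's body (75 mm by 190 mm) begins 47 mm behind the grasp point.
Start: joints at [1.017, 0.342, 1.524, -0, 1.275, -0.146], TCP at [0.208, 0.482, 0.405] pointing down, gripper open.
Joint ranges: [-2.53, 2.53], [-0.77, 2.02], [0.04, 2.7], [-1, 4.14], [0.28, 2.66], [-3.11, 3.11]. Speed limits (rad/s): [2.57, 2.57, 3.14, 3.14, 3.14, 3.14].

INTERFACE

Orientations are given as [roll, pitch, yaw] about the fixed x, y, z axes, in that order (R = Rz(yaw) Ry(pitch) Rx(roll)).
In Python, from cell import telemetry, vision, ticket gives the robot as it stands.
- The arm moves only by the shell command python3 -m crank 'ROWS' [FORCE]. ROWS is JSON, a list of rows, each a list of 5 numbers: the gripper command: -1 is shut, 1 is fully open, values between are in proportion, then the shift along the tool's x, y, z in mm, then the turn about the tool's z in rad. In form: [[fingers, dx, dy, dz, roll], ...]. A call has 1 to 12 rows; each row is the pose to reach, as a shift and turn from the pose commanded when the call began, along the tool's axes at that moment; what a row does not reach only later rows make up. A row lasts 1/12 s, in which the tool goes at most 41.7 mm and 7.16 degrees, less where a joint would pass 70% of its speed; a pose out of reach is approached as far as the arm can. A call with a gripper value outside its range is refused whole. The fingers move at their own pace and stop on an object; FORCE is the grip in N (left out, the last holds). Time passes only in rows, so rows that repeat a pose let the fingers close. It gives the time, the measured TCP pose, the force, the opening and the grip force at its end, in the units of the state.
- telemetry.observe(): the state, without advancing time (a new reading comes with each control period).
- vision.read_camera(name): name is "scene" or "top" or "wrist"; returns (picture, depth): 400x640x3 uint8, red, green, blue; 400x640 float32, m along the optical axis (not along the pixel's ray), 0 where there is no reading.
- vision.get_calibration(name): a dict with "camera_matrix" (3x3 intrinsics, pixels), "dist" ([k1, k2, p1, p2, k3] as OpenCV has them; the pictures are not rectified), "rvec" (rotation vector, rad) and "tvec" (3), from world to camera coordinates, as OpenCV has them. Camera axes: x right, y down, z forward; pixel columns grow to the right and rows downward; lengths in m; the calibration is good to about 2 mm. A picture is of the moment at which its call begins: read the wrist's pose just before it. get_calibration takes no time and is no camera call; for the wrist camera it gives the pose at the moment of the call.
- ticket.hand_in(): hands the job in; it is judged then, once.
The state is a dict: "time": time; "qpos": joint angles; "qvel": joint speeds; "joint_efforts": joint torques, N m; "tool_pos": TCP position; "tool_rot": TCP orientation; "contact_force": force on the tool from outside, world axes, zero at the start; "torque": the same for the moment, N m; "opening": finger opening in m; "grip_force": force on a finger pad.
Only numpy, scipy, OpenCV 4.12 (cv2) and the standard library are available. Lean on these libraries where they do the work, as an engineer would, in place of code of your own. Each camera call takes 0.05 s, during which the arm holds its last target. There are 200 camera calls.

## Working session

There is one attempt and no reset: what is moved stays moved. The work goes in short steps, Python scripts to look and compute and a shell command to move; the robot and the scene stay as the last step left them, time stands still between calls to the robot, and variables do not carry over. Pictures are saved under pics/ and viewed, at most 10 in all, crops included, and the job is handed in when it is done.

```bash
mkdir -p pics
cat > h.py <<'E'
import numpy as np, cv2
from cell import telemetry, vision, ticket
def world(name, d, K, uv):
    c=vision.get_calibration(name); 
def cloud(name):
    p,d=vision.read_camera(name); c=vision.get_calibration(name)
    K=np.array(c["camera_matrix"],float); D=np.array(c["dist"],float)
    v,u=np.mgrid[0:400,0:640]
    n=cv2.undistortPoints(np.stack([u,v],-1).reshape(-1,1,2).astype(float),K,D).reshape(400,640,2)
    P=np.dstack([n,np.ones((400,640))])*d[...,None]
    R=cv2.Rodrigues(np.array(c["rvec"],float))[0]
    return p,d,(P-np.array(c["tvec"]).reshape(3))@R
E
python3 - <<'E'
from h import *
s=telemetry.observe(); print(s)
p,d,W=cloud("top"); np.save("top.npy",W); cv2.imwrite("pics/top.png",p[...,::-1])
hsv=cv2.cvtColor(p,cv2.COLOR_RGB2HSV)
m=((hsv[...,0]>95)&(hsv[...,0]<130)&(hsv[...,1]>110)).astype(np.uint8)
n,l,st,ce=cv2.connectedComponentsWithStats(m)
for i in range(1,n):
    if st[i,4]>40: print(ce[i].round(1),st[i],np.median(W[(l==i)&(d>0)],0).round(4))
E
```

```text
{'time': 0.0, 'qpos': array([ 1.01700783e+00,  3.42722077e-01,  1.52504089e+00,  1.62120476e-06,
        1.27540070e+00, -1.46003339e-01]), 'qvel': array([ 3.32977454e-04,  2.37343093e-03,  9.22840158e-04,  1.98156088e-05,
       -6.69808694e-04,  8.43017518e-06]), 'joint_efforts': array([-6.71018061e-04, -4.31241095e+01, -2.44222122e+01,  7.16894190e-02,
        5.60329249e-02, -1.20564837e-04]), 'tool_pos': array([0.20810808, 0.48183629, 0.40403675]), 'tool_rot': array([-3.14003858e+00, -2.30092196e-04,  2.73380684e+00]), 'contact_force': array([0.38255211, 0.15917524, 0.0930623 ]), 'torque': array([0.01937897, 0.03524352, 0.06677083]), 'grip_force': 0.0, 'opening': 0.0918557286761659}
[229.6 175.3] [210 163  35  25 550] [0.6233 0.3111 0.0346]
[113.9 184.9] [105 178  19  16 262] [0.5776 0.6861 0.0805]
[262.2 183.3] [258 179   9  10  71] [0.5888 0.1866 0.1099]
[292.1 192.9] [287 188  11  10  74] [0.5594 0.0909 0.1094]
[322.4 202.8] [318 198  10  10  79] [ 0.5302 -0.0043  0.1102]
[ 31.3 248.1] [   0  204   69   90 5080] [ 0.3517  1.1236 -0.1218]
[352.7 212.6] [348 208  10  10  79] [ 0.5009 -0.1015  0.1091]
[637.8 349.5] [635 295   5 105 341] [-0.1404 -1.6764 -0.6618]
```

View pics/top.png

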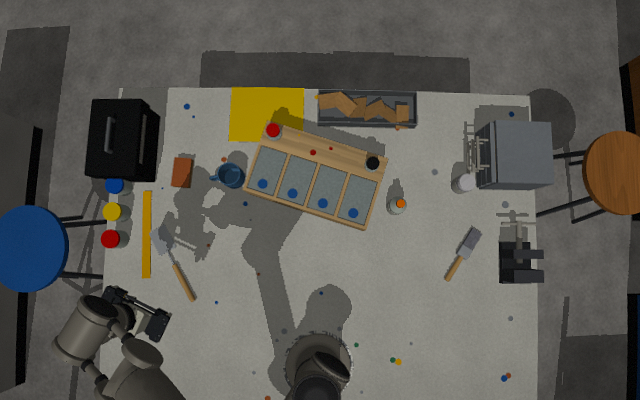

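The picture shows the chest turned about -0.3 rad. The blue discs are at px (262,183), (292,193), (322,203) and (353,213), with the jars on the far ledge. I'm moving above disc 1 with the fingers shut and the closing line along the chest's y.

```bash
python3 -m crank '[[-1,-233,-60,0,-0.05],[-1,-467,-120,0,-0.11],[-1,-467,-120,0,-0.11],[-1,-467,-120,0,-0.11],[-1,-467,-120,0,-0.11],[-1,-467,-120,0,-0.11],[-1,-467,-120,0,-0.11],[-1,-467,-120,0,-0.11],[-1,-467,-120,0,-0.11],[-1,-467,-120,0,-0.11],[-1,-467,-120,0,-0.11],[-1,-467,-120,0,-0.11]]'
python3 -m crank '[[-1,0,0,0,0],[-1,0,0,0,0],[-1,0,0,0,0]]'; python3 -c "
from h import *
s=telemetry.observe();print(s['tool_pos'],s['tool_rot'],s['contact_force'])"
```

```text
time: 1.05
tool_pos: [0.592, 0.1834, 0.4037]
tool_rot: [-3.141, 0.0, 2.841]
contact_force: [-0.1, 0.9, -0.3]
opening: 0.0165
grip_force: 0.0
time: 1.3
tool_pos: [0.5888, 0.187, 0.4041]
tool_rot: [-3.141, -0.002, 2.844]
contact_force: [0.1, 0.9, 0.0]
opening: 0.0008
grip_force: 0.0
[0.588757   0.1870039  0.40411351] [-3.14129501e+00 -1.75583211e-03  2.84389816e+00] [0.12028268 0.86942274 0.03443835]
```

```bash
python3 -m crank '[[-1,0,0,35,0],[-1,0,0,70,0],[-1,0,0,95,0],[-1,0,0,106,0],[-1,0,0,110,0],[-1,0,0,110,0],[-1,0,0,110,0]]'
python3 -m crank '[[-1,0,0,2,0],[-1,0,0,4,0],[-1,0,0,6,0],[-1,0,0,7,0],[-1,0,0,8,0],[-1,0,0,8,0],[-1,0,0,8,0]]'
```

```text
time: 1.88
tool_pos: [0.5895, 0.1872, 0.2965]
tool_rot: [3.14, 0.002, 2.845]
contact_force: [-0.8, -0.1, 0.9]
opening: 0.0006
grip_force: 0.0
time: 2.47
tool_pos: [0.5893, 0.1866, 0.2874]
tool_rot: [3.141, 0.001, 2.844]
contact_force: [-1.8, -0.7, 5.5]
opening: 0.0003
grip_force: 2.6
```

Contact. I'll press a little further.

```bash
python3 -m crank '[[-1,0,0,1,0],[-1,0,0,2,0],[-1,0,0,2,0],[-1,0,0,2,0]]'; python3 -m crank '[[-1,0,0,1,0],[-1,0,0,2,0],[-1,0,0,2,0],[-1,0,0,2,0]]'
```

```text
time: 2.8
tool_pos: [0.5892, 0.1866, 0.2872]
tool_rot: [3.141, 0.002, 2.844]
contact_force: [-5.3, -2.4, 16.7]
opening: 0.0005
grip_force: 8.2
time: 3.13
tool_pos: [0.589, 0.1866, 0.2871]
tool_rot: [3.14, 0.003, 2.844]
contact_force: [-10.9, -2.9, 27.4]
opening: 0.0003
grip_force: 13.9
```

Lid 1 is solid. On to disc 2, 100 mm along tool -y.

```bash
python3 -m crank '[[-1,0,0,-25,0],[-1,0,0,-35,0],[-1,0,-40,-35,0],[-1,0,-80,-35,0],[-1,0,-100,-35,0],[-1,0,-100,-35,0],[-1,0,-100,-20,0],[-1,0,-100,-12,0],[-1,0,-100,-10,0],[-1,0,-100,-10,0]]'
python3 -m crank '[[-1,0,0,2,0],[-1,0,0,4,0],[-1,0,0,6,0],[-1,0,0,7,0],[-1,0,0,8,0],[-1,0,0,8,0],[-1,0,0,8,0]]'
```

```text
time: 3.97
tool_pos: [0.5599, 0.0916, 0.2916]
tool_rot: [-3.141, -0.002, 2.844]
contact_force: [-0.5, 0.2, -0.2]
opening: 0.0004
grip_force: 0.0
time: 4.55
tool_pos: [0.5599, 0.0914, 0.2872]
tool_rot: [3.14, 0.002, 2.844]
contact_force: [-6.2, 0.4, 15.9]
opening: 0.0006
grip_force: 7.9
```

Lid 2 is solid too: 16 N with no give. Disc 3 next.

```bash
python3 -m crank '[[-1,0,0,-25,0],[-1,0,0,-33,0],[-1,0,-40,-33,0],[-1,0,-80,-33,0],[-1,0,-100,-33,0],[-1,0,-100,-33,0],[-1,0,-100,-20,0],[-1,0,-100,-10,0],[-1,0,-100,-8,0],[-1,0,-100,-8,0]]'
python3 -m crank '[[-1,0,0,2,0],[-1,0,0,4,0],[-1,0,0,6,0],[-1,0,0,7,0],[-1,0,0,8,0],[-1,0,0,8,0],[-1,0,0,8,0]]'
```

```text
time: 5.38
tool_pos: [0.5306, -0.0039, 0.2917]
tool_rot: [-3.141, -0.002, 2.845]
contact_force: [0.3, -0.2, 0.1]
opening: 0.0003
grip_force: 0.0
time: 5.97
tool_pos: [0.5307, -0.0044, 0.2849]
tool_rot: [3.141, 0.0, 2.844]
contact_force: [-0.2, 2.4, 3.0]
opening: 0.0004
grip_force: 1.4
```

Lid 3 gives way at 3 N, so I'll push it open.

```bash
python3 -m crank '[[-1,0,0,2,0],[-1,0,0,4,0],[-1,0,0,7,0],[-1,0,0,11,0],[-1,0,0,15,0],[-1,0,0,19,0],[-1,0,0,23,0],[-1,0,0,27,0],[-1,0,0,31,0],[-1,0,0,34,0],[-1,0,0,34,0]]'
python3 -m crank '[[-1,0,0,2,0],[-1,0,0,4,0],[-1,0,0,6,0],[-1,0,0,7,0],[-1,0,0,8,0],[-1,0,0,8,0],[-1,0,0,8,0]]'
```

```text
time: 6.88
tool_pos: [0.5302, -0.0046, 0.2496]
tool_rot: [-3.141, -0.002, 2.844]
contact_force: [-0.5, 0.1, 0.8]
opening: 0.0003
grip_force: 0.5
time: 7.47
tool_pos: [0.5307, -0.0046, 0.2463]
tool_rot: [3.141, 0.003, 2.844]
contact_force: [-10.4, 0.9, 32.4]
opening: 0.0001
grip_force: 14.2
```

The force rises to 32 N at 41 mm, so it is at the stop. I'll withdraw straight up, back off and check.

```bash
python3 -m crank '[[-1,0,0,-20,0],[-1,0,0,-50,0],[-1,0,0,-90,0],[-1,0,0,-130,0],[-1,40,0,-150,0],[-1,80,0,-150,0],[-1,120,0,-150,0],[-1,120,0,-150,0],[-1,120,0,-150,0],[-1,120,0,-150,0]]'
python3 - <<'E'
from h import *
p,d,W=cloud("top"); cv2.imwrite("pics/end.png",cv2.resize(p[110:260,190:440,::-1],(750,450)))
ex=np.array([.956,-.293]);ey=np.array([.293,.956])
for i,c in enumerate([(.5888,.1866),(.5594,.0909),(.5302,-.0043),(.5009,-.1015)],1):
    q=W[...,:2]-np.array(c); x=q@ex-.045; y=q@ey
    m=(abs(x)<.066)&(abs(y)<.035)&(W[...,2]>.02)&(W[...,2]<.19)&(d>0)
    if m.sum()>20: print(i,m.sum(),np.arctan(np.polyfit(x[m],W[...,2][m],1)[0]).round(3))
E
```

```text
time: 8.3
tool_pos: [0.4164, 0.0305, 0.3931]
tool_rot: [3.141, 0.002, 2.844]
contact_force: [0.4, -0.5, 0.1]
opening: 0.0005
grip_force: 0.0
1 904 0.022
2 921 0.024
3 873 0.932
4 931 0.02
```

View pics/end.png

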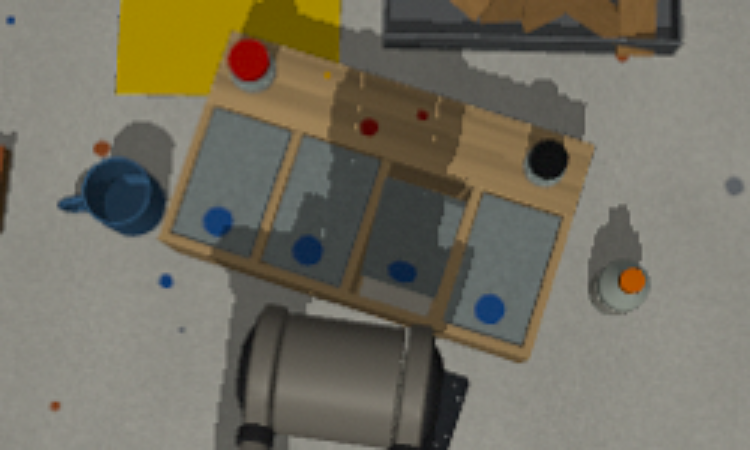

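The picture shows lid 3 tilted open, its disc at crop px (402,271). The other lids are flat, the jars, mug and bottle are where they stood, and the arm is clear.

```bash
python3 -c "
from cell import ticket
print(ticket.hand_in())"
```

```text
the job is handed in; nothing more can be done
None
```

Lid 3 was the one that rocked; I pushed it fully open (about 0.9 rad), lids 1, 2 and 4 stayed shut (lid 4 was not pressed), the hand is clear, and the job is handed in, though it returned no verdict.

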